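Clear the die set and slide in its gap gauge

ROBOT

A 6-joint arm with a two-finger parallel gripper is mounted at the origin on the work surface. World frame = base frame: x ahead of the robot, y to its left, z up, the work surface at z = 0. Lengths are in m, angles in rad, forces in N, time in s.
With the tool pointing down it reaches from about 0.4 to 0.925 m from the base axis. Payload 3.4 kg.
Tool frame: the origin (TCP) lies at the very end of the fingers, on their centre line; the grasp point (between the pads) lies 19 mm behind it (ctrl.tcp_to_grasp is the distance from the TCP to the grasp point, in m); z points along the fingers, y is the line along which they close (so a half turn about z gives the same grasp; the last joint's range is limited). The gripper opens to 85 mm and grips with 20 to 120 N. Pads are 22 mm wide; open, the fingers measure 114 mm over their backs; the gripper's body (76 mm by 85 mm) begins 54 mm behind the grasp point. The pads swing forward as they close: fully open they stand 13 mm farther back than shut.
Start: joints at [1.046, 0.307, 1.506, -0, 1.328, -0.073], TCP at [0.251, 0.518, 0.231] pointing down, gripper open.
Joint ranges: [-3.12, 3.12], [-1.05, 2.28], [0.14, 2.33], [-1.42, 4.57], [0.1, 2.73], [-2.68, 2.68]. Speed limits (rad/s): [2.57, 2.57, 3.14, 3.14, 3.14, 3.14].

INTERFACE

Orientations are given as a unit quaternion [x, y, z, w].
In Python, from plant import ctrl gives the robot as it stands. The module is installed in compiled form; this text tells all that it offers.
- The arm moves only by the shell command python3 -m handwheel 'ROWS'. ROWS is JSON, a list of rows, each a list of 7 numbers: the shift along the world's x, y, z in mm, then the turn, a rotation vector about the world's x, y, z in rad, then the opening, from 0 (shut) to 1 (fully open). In form: [[tx, ty, tz, ax, ay, az, fingers], ...]. A call has exactly 5 rows; each row shifts and turns the commanded pose from where the row before left it; what a row does not reach is not made up. A row lasts 1/8 s, in which the tool goes at most 62.5 mm and 10.7 degrees, less where a joint would pass 70% of its speed; a pose out of reach is approached as far as the arm can. A call with a gripper value outside its range is refused whole. The fingers move at their own pace and stop on an object; the grip force is fixed at half the most. Time passes only in rows, so rows that do not move let the fingers close, or fill a call up. It gives the time, the measured TCP pose, the force, the opening and the grip force at its end, in the units of the state.
- ctrl.get_obs(): the state, without advancing time (a new reading comes with each control period).
- ctrl.snapshot(name): name is "side" or "top"; returns the picture (420x560x3 uint8, red, green, blue); there is no depth.
- ctrl.camera_params(name): a dict with "fov_y" (degrees; the focal length in pixels is half the picture's height over the tangent of half this angle, whatever the lens; pixels are square), "cx", "cy" (the principal point, pixels), "k1" (the pictures are not rectified: a ray, as slopes to the right and down, at radius r is drawn at 1 + k1 r^2 times it, then the intrinsics apply), "camera_from_world" (4x4, takes a point from world to camera coordinates). Camera axes: x right, y down, z forward; pixel columns grow to the right and rows downward; lengths in m; the calibration is good to about 2 mm. A picture is of the moment at which its call begins. camera_params takes no time and is no camera call.
- ctrl.hand_in(): hands the job in; it is judged then, once.
The state is a dict: "time_s": time; "joint_pos": joint angles; "joint_velocities": joint speeds; "effort": joint torques, N m; "position": TCP position; "ee_rot": TCP orientation; "ft_force": force on the tool from outside, world axes, zero at the start; "moment": the same for the moment, N m; "gripper_width": finger opening in m; "grasp_force": force on a finger pad.
Only numpy, scipy, OpenCV 4.12 (cv2) and the standard library are available. Lean on these libraries where they do the work, as an engineer would, in place of code of your own. Each camera call takes 0.05 s, during which the arm holds its last target. There are 200 camera calls.

TASK

A gas damper has been left lying across the front of the steel die set: lift it out of the way and lay it flat in the long, empty, shallow blue tray, without dropping it. Then take the gauge with the wide blade and slide the blade straight into the gap of the die set until its stop bar is home against the front face of the upper die block, and leave it there. Leave the narrow-bladed gauge and everything else where it is.

Things in the scene. Friction and masses are not known exactly. Their poses are not given: they have to be found in the camera images.
- die: Steel die set, fixed: lower plate 15 mm thick, 150 wide (y), from x = -110 (open apron before the mouth) to +90 mm; on it a dark block x = 0 to 90 mm, 150 wide, from 26 to 66 mm above the bench (screw heads to 74). Between them the gap: 11 mm high, 48 wide, 90 deep, mouth flared. Origin at bench level below the mouth's middle, in the plane of the block's front face; x points into the gap, z up
- die_mouth (a point): Middle of the gap's mouth, on the top face of the lower plate (15 mm above the bench) in the plane of the block's front face; axes as die
- damper: The gas damper in the way, lying on the apron across the mouth: 170 mm long along its x, a black tube 22 mm across from x = -60 to +32 mm, then a thin steel rod, and at both ends a 24 mm square black fitting on which it lies. Origin at the middle of its length, on its underside (tube axis 12 mm above). 0.25 kg
- tray: Blue open tray fixed to the bench, 240 (x) x 130 (y) mm, 45 mm high, walls 4 mm. Origin at the centre of its underside, x along its length
- tray_in (a point): Centre of the tray's inner floor (about 4 mm above the bench), axes as tray
- gauge: Gauge with the wide blade, lying flat, 0.3 kg: blade 42 mm wide, 8 thick (tip thinner, narrower), reaching 75 mm forward (+x) of the stop bar, a cross bar 72 mm wide, 25 high, 16 long; behind it a base 42 wide, 8 thick, to x = -80 mm with an upright black grip tab x = -68 to -16 mm, 14 thick (y), top 53 mm up. Origin on the underside below the middle of the stop bar's front face
- gauge_tip (a point): Middle of the front end of the wide blade, level with the gauge's underside, x = +75 mm of gauge; 75 mm inside the mouth when home
- gauge_grip (a point): Point to grip on the wide gauge's tab: 42 mm behind the stop bar's front face, 36 mm above the underside; pinch across its y
- gauge_narrow: A second gauge, the same but for a blade only 22 mm wide; same origin and axes. Not to be disturbed
- spare0: The nearer of the pair of loose gas dampers near the far edge; same shape as damper; origin at the centre of its underside. Not to be disturbed
- spare1: The farther of the pair of loose gas dampers near the far edge; same shape as damper; origin at the centre of its underside. Not to be disturbed
- screwdriver: Screwdriver, about 200 mm, lying on the bench behind the die set, along its x. Not to be disturbed
- jar: Closed jar 60 mm across, 75 mm high, standing; origin at the centre of its underside. Not to be disturbed
- collar: Steel collar 56 mm across, 30 mm high, lying near the robot; origin at the centre of its underside. Not to be disturbed
Not all that is in view belongs to the job. What is shaped like the damper but yellow is not meant.

How it is judged:
On the way, in this order (a step that is already met when the one before it is completed fails the run):
1. the damper lies flat in the tray, released (x of damper in the frame of tray_in between -0.05 and 0.05 m and y of damper in the frame of tray_in between -0.055 and 0.055 m and z of damper in the frame of tray_in between -0.01 and 0.012 m and angle between damper's own x axis and vertical between 1.47 and 1.67 rad and contact force between damper and the fingers below 0.2 N), for 0.2 s.
2. the wide gauge is home in the gap and released (all of step 1 and x of gauge_tip in the frame of die_mouth between 0.071 and 0.08 m and y of gauge_tip in the frame of die_mouth between -0.006 and 0.006 m and z of gauge_tip in the frame of die_mouth between -0.004 and 0.005 m and angle between the x axis of gauge and the x axis of die, either way round below 0.1 rad and contact force between gauge and the fingers below 0.2 N), for 0.2 s.
At the end, for the whole second after the job is handed in: Wide gauge on the lower plate (-4 to +5 mm), stop bar within 4 mm of the block face, tip within 6 mm of the gap's middle line, within 0.1 rad of its direction; damper flat (0.1 rad) on the tray floor, its middle within 50 mm along and 55 mm across of the tray centre; both released, at rest (all of step 2 and linear speed of each of gauge, damper below 0.02 m/s); the robot touches nothing.
It fails at once if the damper is dropped (in free fall with its underside more than 70 mm above the bench) (height (world z) of damper above 0.07 m and contact force between damper and anything else below 0.01 N).
It fails at once if another thing on the bench (narrow gauge, spare dampers, screwdriver, jar, collar) is moved by more than 25 mm (distance of any of gauge_narrow, spare0, spare1, screwdriver, jar, collar from where it was at the start of the episode above 0.025 m).
It also fails if it takes over 64 s, if anything falls off the work surface, if the arm or the gripper's body presses on something with over 40 N, if the wrist force passes 120 N, or if a joint passes its speed limit or range.

## Working session

There is one attempt and no reset: what is moved stays moved. The work goes in short steps, Python scripts to look and compute and a shell command to move; the robot and the scene stay as the last step left them, time stands still between calls to the robot, and variables do not carry over. Pictures are saved under pics/ and viewed, at most 10 in all, crops included, and the job is handed in when it is done.

```bash
mkdir -p pics
cat > h.py <<'E'
import numpy as np, cv2
from plant import ctrl
def cam(n):
    p=ctrl.camera_params(n); f=210/np.tan(np.radians(p["fov_y"])/2)
    return p,f,np.array(p["camera_from_world"])
def ray(n,u,v):
    p,f,T=cam(n); d=np.array([(u-p["cx"])/f,(v-p["cy"])/f]); s=d.copy()
    for _ in range(30): s=d/(1+p["k1"]*(s@s))
    R=T[:3,:3]; return -R.T@T[:3,3], R.T@np.array([s[0],s[1],1])
def onz(n,u,v,z):
    o,d=ray(n,u,v); return o+d*(z-o[2])/d[2]
def proj(n,P):
    p,f,T=cam(n); c=T[:3,:3]@np.array(P)+T[:3,3]; s=c[:2]/c[2]; s=s*(1+p["k1"]*(s@s)); return s*f+[p["cx"],p["cy"]]
def snap(n,name,crop=None,scale=1):
    im=ctrl.snapshot(n)[:,:,::-1]; cv2.imwrite(f"pics/{name}_raw.png",im)
    if crop: a,b,c,d=crop; im=im[b:d,a:c]
    cv2.imwrite(f"pics/{name}.png",cv2.resize(im,None,fx=scale,fy=scale,interpolation=cv2.INTER_CUBIC));
E
python3 - <<'E'
from h import *
snap("top","top0",None,1.42);snap("side","side0",None,1.42)
for n in("top","side"):
    p=ctrl.camera_params(n);o,d=ray(n,280,210);print(n,p["fov_y"],p["cx"],p["cy"],p["k1"],o.round(3),d.round(3))
o=ctrl.get_obs();print(o["time_s"],o["position"],o["ee_rot"],o["gripper_width"],ctrl.tcp_to_grasp)
E
```

```text
top 50.394373754801705 283.38470121696037 213.47649456071346 -0.014359839356322979 [ 0.276 -0.081  1.224] [ 0.212  0.016 -0.977]
side 50.84065643718373 275.52413891801274 203.73583523174833 -0.0921795071908574 [ 0.107 -0.996  0.787] [ 0.355  0.717 -0.6  ]
0.1 [0.25024558 0.51702398 0.23049472] [ 2.23494310e-01  9.74704818e-01 -8.58032063e-04 -2.75402885e-04] 0.08557491393048534 0.0187
```

View pics/top0.png

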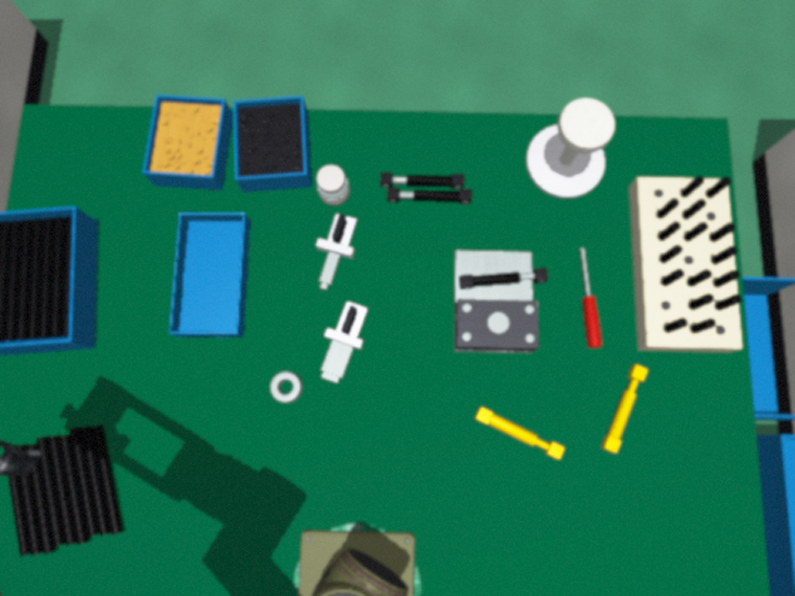

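View pics/side0.png

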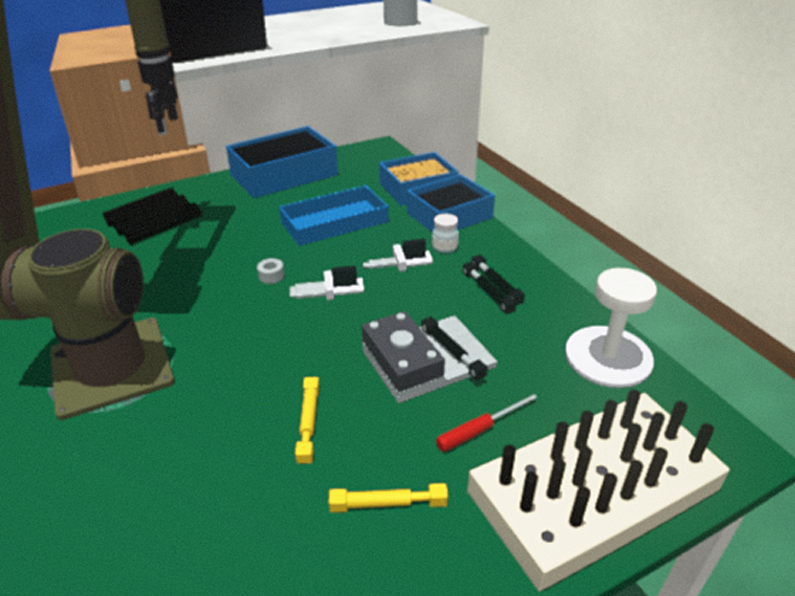

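The top view (shown at 1.42×) has the die at (497,300) with its mouth facing up in the picture (+x, away from the robot). The damper lies across the apron at (503,278) with its rod to the right. The tray is at (208,274), the wide gauge at (345,341) with its blade pointing down, and the narrow gauge at (337,250). The side view agrees.

Run:
```python
from h import *
im=cv2.imread("pics/top0_raw.png")
S=4
def up(x0,y0,x1,y1): return cv2.resize(im[y0:y1,x0:x1],None,fx=S,fy=S,interpolation=cv2.INTER_CUBIC)
def px(c,x0,y0): return (c[0]+.5)/S-.5+x0,(c[1]+.5)/S-.5+y0
def big(m):
    cs,_=cv2.findContours(m.astype(np.uint8),cv2.RETR_EXTERNAL,cv2.CHAIN_APPROX_NONE); return max(cs,key=cv2.contourArea)
def rect(name,m,x0,y0,z):
    c=big(m); P=np.array([onz("top",*px(q,x0,y0),z)[:2]*1000 for q in c[:,0,:]],np.float32)
    r=cv2.minAreaRect(P); print(name,np.round(r[0],1),np.round(r[1],1),round(r[2],2)); print(cv2.boxPoints(r).round(1).tolist())
# die block
x0,y0,x1,y1=305,160,395,260; a=up(x0,y0,x1,y1).astype(int); v=a.max(2); s=a.max(2)-a.min(2)
m=(v<110)&(s<45); m=m.astype(np.uint8); mb=m.copy(); mb[:int((211-y0)*S)]=0
rect("block",mb,x0,y0,.066)
md=m.copy(); md[int((208-y0)*S):]=0
rect("damper",cv2.morphologyEx(md,cv2.MORPH_CLOSE,np.ones((5,45))),x0,y0,.027)
ap=((v>130)&(s<45)).astype(np.uint8); ap[int((209-y0)*S):]=0
ap=cv2.morphologyEx(ap,cv2.MORPH_CLOSE,np.ones((61,5)));rect("apron",ap,x0,y0,.015)
# gauge
x0,y0,x1,y1=215,205,275,275; a=up(x0,y0,x1,y1).astype(int); v=a.max(2); s=a.max(2)-a.min(2)
rect("tab",(v<70)&(s<40),x0,y0,.053)
w=((v>140)&(s<60)); rect("white all",w,x0,y0,.008)
x0,y0,x1,y1=110,140,185,245; a=up(x0,y0,x1,y1).astype(int)
rect("tray",(a[...,0]>110)&(a[...,0]-a[...,2]>70),x0,y0,.045)
snap
A=cv2.resize(im[165:255,310:395],None,fx=6,fy=6,interpolation=cv2.INTER_CUBIC);B=cv2.resize(im[200:290,215:260],None,fx=6,fy=6,interpolation=cv2.INTER_CUBIC)
cv2.imwrite("pics/crop1.png",np.hstack([A,B]))
```

```text
block [ 478.3 -245.8] [ 95.  156.2] 0.29
[[430.3999938964844, -168.0], [431.20001220703125, -324.20001220703125], [526.2000122070312, -323.70001220703125], [525.4000244140625, -167.5]]
damper [ 579.4 -266.2] [ 29.4 170.9] 7.21
[[554.0999755859375, -183.3000030517578], [575.5, -352.79998779296875], [604.7000122070312, -349.1000061035156], [583.2999877929688, -179.60000610351562]]
apron [ 594.2 -249.1] [ 96.1 157.8] 0.39
[[545.5999755859375, -170.60000610351562], [546.7000122070312, -328.3999938964844], [642.7999877929688, -327.70001220703125], [641.7000122070312, -169.89999389648438]]
tab [486.6  27.5] [10.8 45.5] 74.51
[[463.29998779296875, 28.399999618530273], [507.1000061035156, 16.200000762939453], [510.0, 26.600000381469727], [466.20001220703125, 38.79999923706055]]
white all [453.3  44.9] [ 78.7 161.1] 72.59
[[364.70001220703125, 31.399999618530273], [518.4000244140625, -16.700000762939453], [542.0, 58.400001525878906], [388.29998779296875, 106.5]]Traceback (most recent call last):
  File "<stdin>", line 24, in <module>
  File "<stdin>", line 9, in rect
  File "h.py", line 11, in onz
    o,d=ray(n,u,v); return o+d*(z-o[2])/d[2]
        ~~~^^^^^^^
  File "h.py", line 7, in ray
    p,f,T=cam(n); d=np.array([(u-p["cx"])/f,(v-p["cy"])/f]); s=d.copy()
          ~~~^^^
  File "h.py", line 4, in cam
    p=ctrl.camera_params(n); f=210/np.tan(np.radians(p["fov_y"])/2)
ValueError: time passes only in moves, steps and waits
```

```bash
python3 - <<'E'
import json,numpy as np
try:
    from plant import ctrl
    d={}
    for n in("top","side"):
        p=dict(ctrl.camera_params(n)); p["camera_from_world"]=np.array(p["camera_from_world"]).tolist(); d[n]=p
    json.dump(d,open("cams.json","w")); print("ok")
except Exception as e: print(e)
s=open("h.py").read().replace('p=ctrl.camera_params(n);','p=CP[n];').replace("from plant import ctrl","from plant import ctrl\nimport json,os\nCP=json.load(open('cams.json'))")
open("h.py","w").write(s)
E
python3 - <<'E'
from h import *
im=cv2.imread("pics/top0_raw.png");sd=cv2.imread("pics/side0_raw.png")
r=lambda a,f:cv2.resize(a,None,fx=f,fy=f,interpolation=cv2.INTER_CUBIC)
A=r(im[170:255,312:392],5);B=r(im[205:275,215:265],5)
C=r(sd[215:285,245:355],5)
B=cv2.copyMakeBorder(B,0,A.shape[0]-B.shape[0],0,0,cv2.BORDER_CONSTANT)
cv2.imwrite("pics/crop1.png",np.hstack([A,B])); cv2.imwrite("pics/crop2.png",C)
E
```

```text
ok
```

View pics/crop1.png

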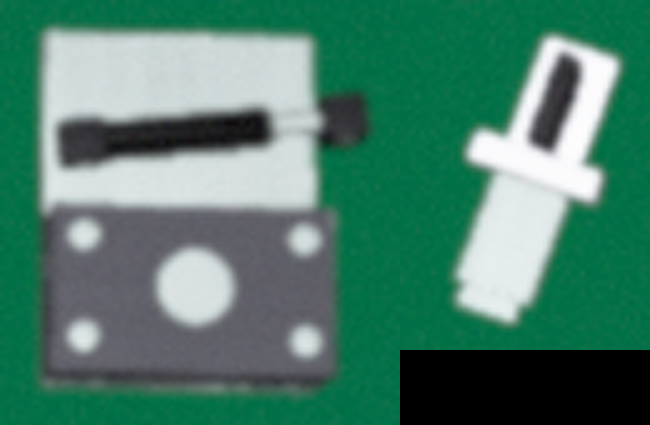

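View pics/crop2.png

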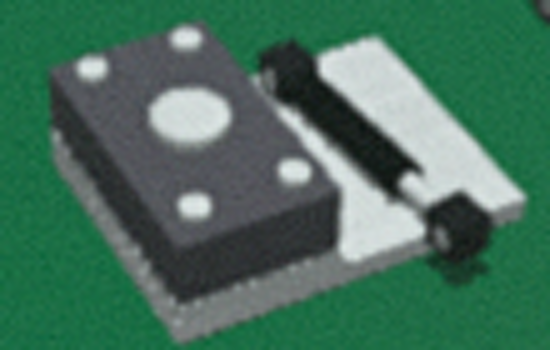

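The crops show the four screw heads and centre disc on the block clearly; their centroids give an unbiased die position. The damper's left fitting is at top-crop (82,140), the right one at (345,120), about 55 mm in front of the block face. The gauge tab's top runs from (570,60) to (542,140).

```bash
cat >> h.py <<'E'
def blobs(im,box,fn,amin=3,S=4):
    x0,y0,x1,y1=box; a=cv2.resize(im[y0:y1,x0:x1],None,fx=S,fy=S,interpolation=cv2.INTER_CUBIC).astype(int)
    m=fn(a).astype(np.uint8); n,l,st,c=cv2.connectedComponentsWithStats(m)
    out=[]
    for i in range(1,n):
        if st[i,4]<amin*S*S: continue
        ct=max(cv2.findContours((l==i).astype(np.uint8),0,cv2.CHAIN_APPROX_NONE)[0],key=cv2.contourArea)[:,0,:]
        out.append((st[i,4]/S/S,(c[i]+.5)/S-.5+[x0,y0],(ct+.5)/S-.5+[x0,y0]))
    return out
def tri(a,b):
    (o1,d1),(o2,d2)=ray("top",*a),ray("side",*b); A=np.c_[d1,-d2]; t=np.linalg.lstsq(A,o2-o1,rcond=None)[0]
    p,q=o1+t[0]*d1,o2+t[1]*d2; return (p+q)/2*1000,np.linalg.norm(p-q)*1000
E
python3 - <<'E'
from h import *
T=cv2.imread("pics/top0_raw.png");D=cv2.imread("pics/side0_raw.png")
br=lambda a:(a.min(2)>150)
dk=lambda a:(a.max(2)<75)
def sh(n,im,box,fn,z,amin=3):
    o=blobs(im,box,fn,amin)
    for A,c,ct in o: print(n,round(A,1),c.round(2),(onz(n,*c,z)*1000).round(1))
    return o
print("screws");a=sh("top",T,(321,212,382,244),br,.074);b=sh("side",D,(256,218,313,259),br,.074)
print("gauge tab");sh("top",T,(225,210,260,240),dk,.053);sh("side",D,(225,180,260,207),dk,.053)
for n,im,box in(("top",T,(225,205,260,272)),("top",T,(115,145,180,245)),("top",T,(315,170,395,209)),("side",D,(290,215,350,270))):
    if box[0]==115: f=lambda a:(a[...,0]-a[...,2]>80)
    elif box[0]==225: f=lambda a:a.min(2)>120
    else: f=lambda a:(a.max(2)<95)
    z=.045 if box[0]==115 else .008 if box[0]==225 else .027
    for A,c,ct in blobs(im,box,f,15):
        P=np.array([onz(n,*q,z)[:2]*1000 for q in ct],np.float32); r=cv2.minAreaRect(P)
        print(n,box,round(A),"rect",np.round(r[0],1),np.round(r[1],1),round(r[2],2))
        if box[0]==225: print(np.round([P[P[:,0].argmin()],P[P[:,0].argmax()],P[P[:,1].argmin()],P[P[:,1].argmax()]],1).tolist())
E
```

```text
screws
top 30.6 [328.33 216.41] [ 511.4 -189.9   74. ]
top 28.5 [372.43 217.49] [ 511.1 -305.7   74. ]
top 185.6 [350.56 226.85] [ 484.8 -248.1   74. ]
top 31.7 [328.2  236.72] [ 457.4 -189.7   74. ]
top 29.8 [372.71 237.85] [ 457.1 -305.5   74. ]
side 18.8 [281.8 222.2] [ 508.5 -193.9   74. ]
side 24.8 [310.72 228.05] [ 563.2 -248.9   74. ]
side 19.6 [262.97 228.16] [ 454.8 -193.9   74. ]
side 136.8 [282.52 237.64] [ 482.4 -249.7   74. ]
side 53.8 [307.22 243.21] [ 526.5 -295.8   74. ]
side 24.1 [303.41 248.76] [ 508.5 -309.2   74. ]
side 25.2 [283.5  255.67] [ 454.8 -309.1   74. ]
gauge tab
top 62.1 [245.85 225.22] [486.7  27.9  53. ]
side 212.8 [242.3  193.76] [478.    1.1  53. ]
top (225, 205, 260, 272) 921 rect [453.4  44.6] [ 77.9 159.2] 73.12
[[373.20001220703125, 53.599998474121094], [533.2000122070312, 34.29999923706055], [514.9000244140625, -1.899999976158142], [401.0, 82.80000305175781]]
top (115, 145, 180, 245) 4481 rect [573.9 302. ] [255.1 147.1] 0.9
top (315, 170, 395, 209) 110 rect [ 588.8 -337.6] [34.2 30.7] 5.17
top (315, 170, 395, 209) 280 rect [ 578.6 -239. ] [ 22.6 115.3] 7.06
side (290, 215, 350, 270) 333 rect [ 572.7 -237.1] [ 39.  141.2] 0.95
side (290, 215, 350, 270) 519 rect [ 530.  -258.6] [155.2  57. ] 62.38
side (290, 215, 350, 270) 181 rect [ 585.4 -342. ] [58.4 36.6] 58.33
```

```bash
for i in 1 2; do :; done
python3 -m handwheel '[[22,-51.4,0,0,0,-0.068,0.6],[22,-51.4,0,0,0,-0.068,0.6],[22,-51.4,0,0,0,-0.068,0.6],[22,-51.4,0,0,0,-0.068,0.6],[22,-51.4,0,0,0,-0.068,0.6]]'
python3 -m handwheel '[[22,-51.4,0,0,0,-0.068,0.6],[22,-51.4,0,0,0,-0.068,0.6],[22,-51.4,0,0,0,-0.068,0.6],[22,-51.4,0,0,0,-0.068,0.6],[22,-51.4,0,0,0,-0.068,0.6]]'
python3 -m handwheel '[[22,-51.4,0,0,0,-0.068,0.6],[22,-51.4,0,0,0,-0.068,0.6],[22,-51.4,0,0,0,-0.068,0.6],[22,-51.4,0,0,0,-0.068,0.6],[22,-51.4,0,0,0,-0.066,0.6]]'
python3 -m handwheel '[[0,0,-30,0,0,0,0.6],[0,0,-30,0,0,0,0.6],[0,0,-30,0,0,0,0.6],[0,0,0,0,0,0,0.6],[0,0,0,0,0,0,0.6]]'
python3 - <<'E'
from h import *
from scipy.spatial.transform import Rotation as R
o=ctrl.get_obs();print(R.from_quat(o["ee_rot"]).as_matrix().round(3))
E
```

```text
time_s: 0.72
position: [0.3608, 0.2588, 0.2311]
ee_rot: [0.386, 0.923, -0.0, 0.0]
ft_force: [0.7, 0.5, -0.7]
gripper_width: 0.0511
grasp_force: 0.0
time_s: 1.35
position: [0.4707, 0.0018, 0.2311]
ee_rot: [0.537, 0.844, 0.0, -0.0]
ft_force: [0.2, 1.4, 0.5]
gripper_width: 0.0509
grasp_force: 0.0
time_s: 1.98
position: [0.5808, -0.2551, 0.2307]
ee_rot: [0.671, 0.741, 0.0, -0.0]
ft_force: [0.2, 0.9, 0.3]
gripper_width: 0.0516
grasp_force: 0.0
time_s: 2.6
position: [0.581, -0.2536, 0.142]
ee_rot: [0.67, 0.742, 0.0, 0.0]
ft_force: [-0.3, 0.4, 0.8]
gripper_width: 0.0511
grasp_force: 0.0
[[-0.102  0.995  0.001]
 [ 0.995  0.102 -0.   ]
 [-0.     0.001 -1.   ]]
```

```bash
python3 -m handwheel '[[0,0,-35,0,0,0,0.6],[0,0,-35,0,0,0,0.6],[0,0,-30,0,0,0,0.6],[0,0,-15,0,0,0,0.6],[0,0,-8,0,0,0,0.6]]'
python3 -m handwheel '[[0,0,0,0,0,0,0.6],[0,0,0,0,0,0,0],[0,0,0,0,0,0,0],[0,0,0,0,0,0,0],[0,0,0,0,0,0,0]]'
```

```text
time_s: 3.22
position: [0.5814, -0.2538, 0.0188]
ee_rot: [0.67, 0.742, 0.0, 0.001]
ft_force: [0.1, 0.0, -0.3]
gripper_width: 0.0513
grasp_force: 0.2
time_s: 3.85
position: [0.581, -0.2538, 0.0195]
ee_rot: [0.67, 0.742, 0.0, 0.001]
ft_force: [-1.8, 0.7, 5.9]
gripper_width: 0.0201
grasp_force: 58.5
```

```bash
python3 -m handwheel '[[0,0,3,0,0,0,0],[0,0,4,0,0,0,0],[0,0,6,0,0,0,0],[0,0,6,0,0,0,0],[0,0,6,0,0,0,0]]'
python3 - <<'E'
from h import *
snap("side","lift",(235,130,375,290),4)
E
```

```text
time_s: 4.47
position: [0.5806, -0.2534, 0.0437]
ee_rot: [0.67, 0.742, 0.0, 0.0]
ft_force: [0.3, 0.5, -1.3]
gripper_width: 0.0202
grasp_force: 58.6
```

View pics/lift.png

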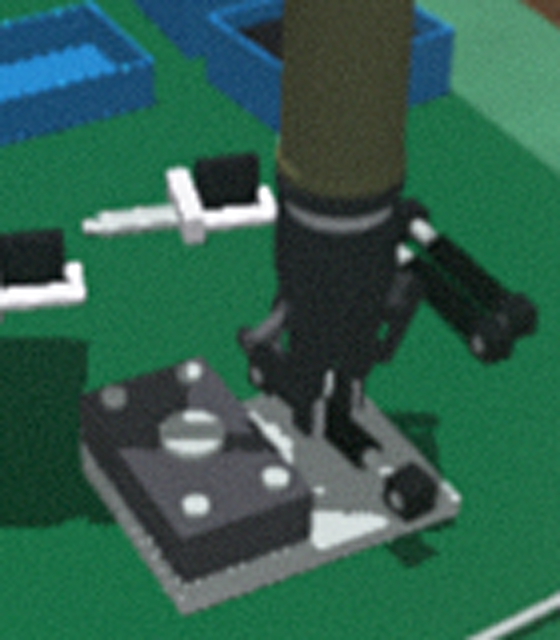

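Damper is held level and clear of the apron. Lift further and carry it to above the tray, turning it 84°.

```bash
python3 -m handwheel '[[0,0,14,0,0,0,0],[0,0,22,0,0,0,0],[0,0,26,0,0,0,0],[0,0,22,0,0,0,0],[0,0,12,0,0,0,0]]'
python3 -m handwheel '[[-1,15,0,0,0,0.03,0],[-1,27,0,0,0,0.07,0],[-1,35,0,0,0,0.1,0],[-1,38,0,0,0,0.1,0],[-1,38,0,0,0,0.1,0]]'
python3 -m handwheel '[[-1,38,0,0,0,0.1,0],[-1,38,0,0,0,0.1,0],[-1,38,0,0,0,0.1,0],[-1,38,0,0,0,0.1,0],[-1,38,0,0,0,0.1,0]]'
python3 -m handwheel '[[-1,38,0,0,0,0.1,0],[-1,38,0,0,0,0.1,0],[-1,38,0,0,0,0.1,0],[-1,38,0,0,0,0.1,0],[-1,38,0,0,0,0.1,0]]'
python3 -m handwheel '[[-1,18,0,0,0,0.068,0],[0,9,0,0,0,0,0],[0,0,0,0,0,0,0],[0,0,0,0,0,0,0],[0,0,0,0,0,0,0]]'
python3 - <<'E'
from h import *
snap("top","tray",(100,130,200,260),4)
E
```

```text
time_s: 5.15
position: [0.5812, -0.2538, 0.1414]
ee_rot: [0.67, 0.742, 0.0, 0.001]
ft_force: [-0.4, -0.1, -2.3]
gripper_width: 0.0199
grasp_force: 58.7
time_s: 5.78
position: [0.574, -0.0981, 0.138]
ee_rot: [0.507, 0.862, -0.0, -0.002]
ft_force: [-0.4, -0.4, -2.3]
gripper_width: 0.0198
grasp_force: 58.6
time_s: 6.4
position: [0.5687, 0.0916, 0.1381]
ee_rot: [0.278, 0.96, -0.0, -0.001]
ft_force: [0.5, 0.1, -3.1]
gripper_width: 0.0194
grasp_force: 58.6
time_s: 7.02
position: [0.5635, 0.2811, 0.1379]
ee_rot: [0.032, 0.999, -0.0, -0.001]
ft_force: [-0.1, -0.0, -2.7]
gripper_width: 0.0196
grasp_force: 58.6
time_s: 7.65
position: [0.5646, 0.3056, 0.1393]
ee_rot: [0.001, 1.0, -0.0, -0.0]
ft_force: [0.8, 0.1, -2.4]
gripper_width: 0.0196
grasp_force: 58.8
```

View pics/tray.png

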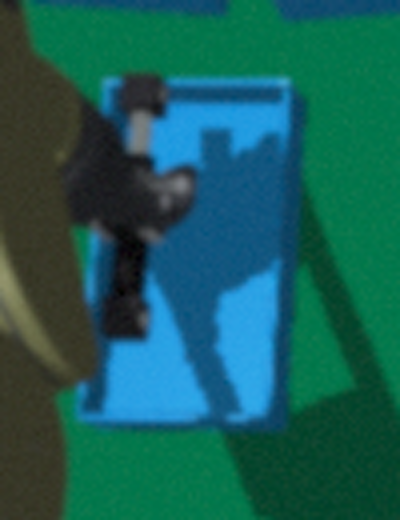

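The damper hangs over the tray, its rod fitting at crop (142,95) and tube end at (125,318). The tray rim spans (105,82)–(290,82) to (80,420)–(282,422). I'll check these in world coordinates.

Run:
```python
from h import *
for c,z in(((142,95),.147),((125,318),.147),((107,82),.045),((291,82),.045),((80,412),.045),((278,418),.045)):
    print(c,(onz("top",c[0]/4+100,c[1]/4+130,z)*1000).round(0))
```

```text
(142, 95) [648. 308. 147.]
(125, 318) [503. 305. 147.]
(107, 82) [692. 370.  45.]
(291, 82) [695. 241.  45.]
(80, 412) [459. 366.  45.]
(278, 418) [458. 232.  45.]
```

```bash
python3 -m handwheel '[[0,-2,-20,0,0,0,0],[0,-1,-35,0,0,0,0],[0,0,-30,0,0,0,0],[0,0,-20,0,0,0,0],[0,0,-12,0,0,0,0]]'
python3 -m handwheel '[[0,0,-6,0,0,0,0],[0,0,-3,0,0,0,0],[0,0,-1.5,0,0,0,0],[0,0,-1,0,0,0,0],[0,0,0,0,0,0,0]]'
```

```text
time_s: 8.32
position: [0.5643, 0.3028, 0.0212]
ee_rot: [0.001, 1.0, -0.0, -0.001]
ft_force: [-0.8, 0.3, -3.9]
gripper_width: 0.02
grasp_force: 58.8
time_s: 8.95
position: [0.5647, 0.3037, 0.0112]
ee_rot: [0.0, 1.0, 0.0, 0.0]
ft_force: [0.4, -0.5, -2.1]
gripper_width: 0.0196
grasp_force: 58.8
```

```bash
python3 -m handwheel '[[0,0,-1,0,0,0,0],[0,0,-1,0,0,0,0],[0,0,0,0,0,0,0],[0,0,0,0,0,0,0],[0,0,0,0,0,0,0]]'
```

```text
time_s: 9.57
position: [0.5646, 0.3036, 0.0089]
ee_rot: [0.0, 1.0, 0.0, 0.0]
ft_force: [-1.2, -0.4, -2.4]
gripper_width: 0.0198
grasp_force: 59.1
```

```bash
python3 -m handwheel '[[0,0,-1,0,0,0,0],[0,0,-0.5,0,0,0,0],[0,0,0,0,0,0,0],[0,0,0,0,0,0,0],[0,0,0,0,0,0,0]]'
```

```text
time_s: 10.2
position: [0.5646, 0.3036, 0.0088]
ee_rot: [0.0, 1.0, 0.0, 0.0]
ft_force: [-2.1, -0.5, 6.9]
gripper_width: 0.0198
grasp_force: 59.8
```

```bash
python3 -m handwheel '[[0,0,0,0,0,0,0.5],[0,0,0,0,0,0,0.5],[0,0,0,0,0,0,0.5],[0,0,0,0,0,0,0.5],[0,0,5,0,0,0,0.5]]'
python3 -m handwheel '[[0,0,20,0,0,0,0.5],[0,0,35,0,0,0,0.5],[0,0,35,0,0,0,0.5],[0,0,35,0,0,0,0.5],[0,0,0,0,0,0,0.5]]'
python3 -m handwheel '[[-15,-55,0,0,0,-0.058,0.5],[-15,-55,0,0,0,-0.058,0.5],[-15,-55,0,0,0,-0.058,0.5],[-16,-55,0,0,0,-0.057,0.5],[-16,-54,0,0,0,-0.057,0.5]]'
python3 -m handwheel '[[0,0,0,0,0,0,0.5],[0,0,0,0,0,0,0.5],[0,0,0,0,0,0,0.5],[0,0,0,0,0,0,0.5],[0,0,0,0,0,0,0.5]]'
python3 - <<'E'
from h import *
im=ctrl.snapshot("top")[:,:,::-1];sd=ctrl.snapshot("side")[:,:,::-1];cv2.imwrite("pics/s1_raw.png",sd);cv2.imwrite("pics/t1_raw.png",im)
r=lambda a:cv2.resize(a,None,fx=3,fy=3,interpolation=cv2.INTER_CUBIC)
cv2.imwrite("pics/m.png",np.hstack([r(im[140:290,110:240]),r(sd[100:250,185:315])]))
E
```

```text
time_s: 10.82
position: [0.5641, 0.3033, 0.0119]
ee_rot: [0.0, 1.0, -0.0, -0.001]
ft_force: [-0.0, -0.5, 0.1]
gripper_width: 0.0425
grasp_force: 0.0
time_s: 11.45
position: [0.5669, 0.3047, 0.1412]
ee_rot: [0.0, 1.0, 0.002, 0.003]
ft_force: [0.2, -0.0, 0.1]
gripper_width: 0.0427
grasp_force: 0.0
time_s: 12.08
position: [0.4861, 0.0279, 0.1365]
ee_rot: [0.145, 0.989, -0.0, -0.001]
ft_force: [0.8, 0.0, 0.5]
gripper_width: 0.043
grasp_force: 0.0
time_s: 12.7
position: [0.4877, 0.0304, 0.1372]
ee_rot: [0.143, 0.99, 0.0, -0.0]
ft_force: [-0.7, 0.6, -0.6]
gripper_width: 0.0427
grasp_force: 0.0
```

View pics/m.png

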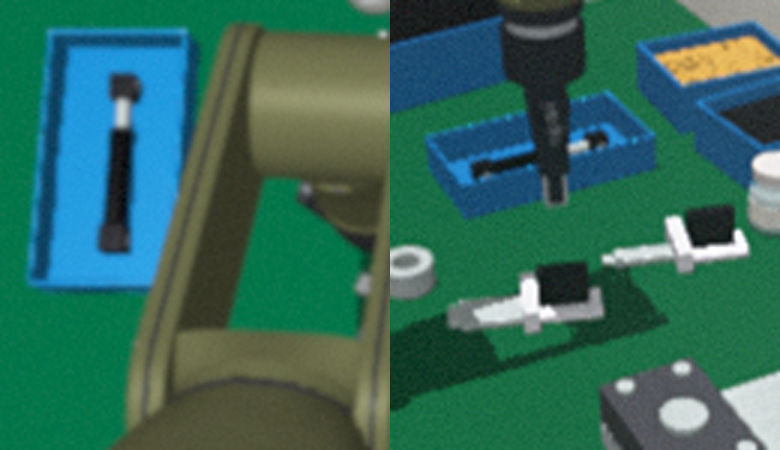

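Damper lies flat and central in the tray (left half: (120,165)); the gripper is above the gauge tab. Descend and grip.

```bash
python3 -m handwheel '[[0,0,-30,0,0,0,0.5],[0,0,-40,0,0,0,0.5],[0,0,-30,0,0,0,0.5],[0,0,-15,0,0,0,0.5],[0,0,-5,0,0,0,0.5]]'
python3 -m handwheel '[[0,0,0,0,0,0,0],[0,0,0,0,0,0,0],[0,0,0,0,0,0,0],[0,0,0,0,0,0,0],[0,0,0,0,0,0,0]]'
python3 -m handwheel '[[0,0,5,0,0,0,0],[0,0,15,0,0,0,0],[0,0,20,0,0,0,0],[0,0,30,0,0,0,0],[0,0,20,0,0,0,0]]'
```

```text
time_s: 13.42
position: [0.4869, 0.0297, 0.0163]
ee_rot: [0.144, 0.99, -0.0, -0.001]
ft_force: [0.3, -0.1, 0.1]
gripper_width: 0.0431
grasp_force: 0.0
time_s: 14.05
position: [0.4883, 0.0296, 0.018]
ee_rot: [0.144, 0.99, 0.0, 0.001]
ft_force: [0.4, 0.8, 5.5]
gripper_width: 0.0133
grasp_force: 60.4
time_s: 14.68
position: [0.487, 0.0294, 0.1081]
ee_rot: [0.144, 0.99, -0.0, -0.0]
ft_force: [0.0, 0.6, -2.7]
gripper_width: 0.0134
grasp_force: 59.2
```

```bash
python3 -m handwheel '[[12,-17,0,0,0,0.02,0],[25,-35,0,0,0,0.036,0],[25,-35,0,0,0,0.036,0],[25,-35,0,0,0,0.036,0],[25,-35,0,0,0,0.036,0]]'
python3 -m handwheel '[[25,-35,0,0,0,0.036,0],[25,-35,0,0,0,0.036,0],[24,-34,0,0,0,0.036,0],[12,-17,0,0,0,0.017,0],[0,0,0,0,0,0,0]]'
python3 -m handwheel '[[0,0,-20,0,0,0,0],[0,0,-25,0,0,0,0],[0,0,-10,0,0,0,0],[0,0,0,0,0,0,0],[0,0,0,0,0,0,0]]'
python3 - <<'E'
from h import *
im=ctrl.snapshot("top")[:,:,::-1];sd=ctrl.snapshot("side")[:,:,::-1];cv2.imwrite("pics/s2_raw.png",sd);cv2.imwrite("pics/t2_raw.png",im)
r=lambda a:cv2.resize(a,None,fx=3.5,fy=3.5,interpolation=cv2.INTER_CUBIC)
cv2.imwrite("pics/m2.png",np.hstack([r(im[120:260,300:400]),r(sd[160:300,240:360])]))
E
```

```text
time_s: 15.3
position: [0.5991, -0.1285, 0.1066]
ee_rot: [0.062, 0.998, 0.0, -0.001]
ft_force: [1.0, -0.2, -3.1]
gripper_width: 0.0133
grasp_force: 59.3
time_s: 15.92
position: [0.6853, -0.2498, 0.1059]
ee_rot: [0.001, 1.0, 0.0, -0.001]
ft_force: [-0.6, 0.8, -3.0]
gripper_width: 0.0132
grasp_force: 59.1
time_s: 16.55
position: [0.6861, -0.2484, 0.0533]
ee_rot: [-0.0, 1.0, -0.0, 0.001]
ft_force: [0.5, -0.7, -2.5]
gripper_width: 0.0135
grasp_force: 59.1
```

View pics/m2.png

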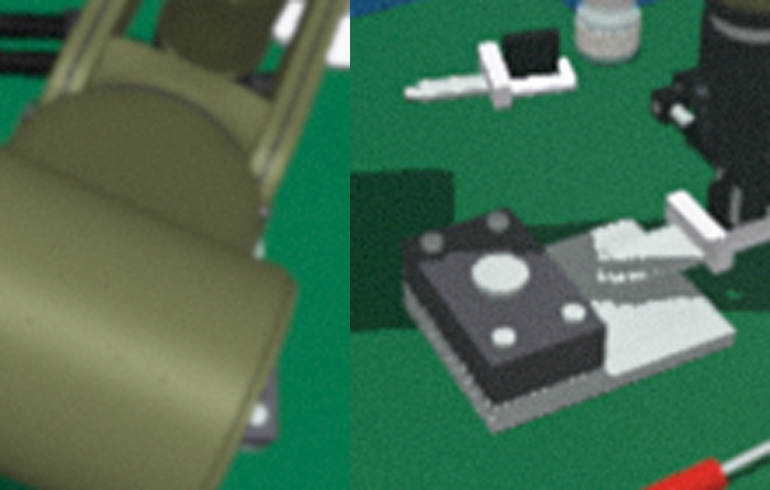

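The side view shows the gauge held level over the apron, blade pointing at the mouth; the arm hides the top view. Lower it until it touches the apron.

```bash
python3 -m handwheel '[[0,0,-8,0,0,0,0],[0,0,-8,0,0,0,0],[0,0,-2,0,0,0,0],[0,0,0,0,0,0,0],[0,0,0,0,0,0,0]]'
python3 -m handwheel '[[0,0,-1,0,0,0,0],[0,0,0,0,0,0,0],[0,0,0,0,0,0,0],[0,0,0,0,0,0,0],[0,0,0,0,0,0,0]]'
python3 -m handwheel '[[0,0,-1,0,0,0,0],[0,0,0,0,0,0,0],[0,0,0,0,0,0,0],[0,0,0,0,0,0,0],[0,0,0,0,0,0,0]]'
```

```text
time_s: 17.27
position: [0.6857, -0.2485, 0.0344]
ee_rot: [-0.0, 1.0, -0.0, 0.0]
ft_force: [-0.1, 0.3, -2.2]
gripper_width: 0.0133
grasp_force: 59.1
time_s: 17.9
position: [0.6855, -0.2485, 0.0333]
ee_rot: [-0.0, 1.0, -0.0, 0.0]
ft_force: [0.8, 0.3, -3.1]
gripper_width: 0.0133
grasp_force: 59.1
time_s: 18.52
position: [0.6858, -0.2485, 0.0328]
ee_rot: [-0.0, 1.0, -0.0, 0.0]
ft_force: [-0.4, 0.7, 4.5]
gripper_width: 0.0134
grasp_force: 60.0
```

```bash
python3 -m handwheel '[[0,0,1,0,0,0,0],[-12,0,0,0,0,0,0],[-12,0,0,0,0,0,0],[-10,0,0,0,0,0,0],[-5,0,0,0,0,0,0]]'
python3 -m handwheel '[[-4,0,0,0,0,0,0],[-4,0,0,0,0,0,0],[-4,0,0,0,0,0,0],[-4,0,0,0,0,0,0],[0,0,0,0,0,0,0]]'
python3 -m handwheel '[[-4,0,0,0,0,0,0],[-4,0,0,0,0,0,0],[-4,0,0,0,0,0,0],[-4,0,0,0,0,0,0],[0,0,0,0,0,0,0]]'
```

```text
time_s: 19.15
position: [0.6449, -0.2483, 0.0331]
ee_rot: [0.0, 1.0, 0.0, -0.001]
ft_force: [-0.2, 1.3, -3.0]
gripper_width: 0.0132
grasp_force: 59.3
time_s: 19.77
position: [0.63, -0.2483, 0.0332]
ee_rot: [-0.0, 1.0, 0.0, -0.0]
ft_force: [0.5, 0.2, -2.2]
gripper_width: 0.0131
grasp_force: 59.3
time_s: 20.4
position: [0.614, -0.2484, 0.0333]
ee_rot: [-0.0, 1.0, 0.0, -0.0]
ft_force: [-0.8, -0.0, -2.7]
gripper_width: 0.0134
grasp_force: 59.2
```

```bash
python3 -m handwheel '[[-5,0,0,0,0,0,0],[-5,0,0,0,0,0,0],[-5,0,0,0,0,0,0],[-5,0,0,0,0,0,0],[0,0,0,0,0,0,0]]'
python3 -m handwheel '[[-4,0,0,0,0,0,0],[-4,0,0,0,0,0,0],[-4,0,0,0,0,0,0],[-4,0,0,0,0,0,0],[0,0,0,0,0,0,0]]'
python3 -m handwheel '[[-1,0,0,0,0,0,0],[-1,0,0,0,0,0,0],[-1,0,0,0,0,0,0],[0,0,0,0,0,0,0],[0,0,0,0,0,0,0]]'
```

```text
time_s: 21.02
position: [0.5939, -0.2484, 0.0333]
ee_rot: [0.0, 1.0, 0.0, -0.0]
ft_force: [0.8, 0.1, -2.4]
gripper_width: 0.0133
grasp_force: 59.2
time_s: 21.65
position: [0.578, -0.2484, 0.0333]
ee_rot: [-0.0, 1.0, 0.0, -0.0]
ft_force: [0.3, -0.0, -3.1]
gripper_width: 0.0133
grasp_force: 59.2
time_s: 22.28
position: [0.5756, -0.2485, 0.0333]
ee_rot: [-0.0, 1.0, -0.0, 0.0]
ft_force: [-0.0, 0.5, -2.0]
gripper_width: 0.013
grasp_force: 59.2
```

```bash
python3 -m handwheel '[[-1,0,0,0,0,0,0],[-1,0,0,0,0,0,0],[-1,0,0,0,0,0,0],[0,0,0,0,0,0,0],[0,0,0,0,0,0,0]]'
python3 -m handwheel '[[-1,0,0,0,0,0,0],[-1,0,0,0,0,0,0],[0,0,0,0,0,0,0],[0,0,0,0,0,0,0],[0,0,0,0,0,0,0]]'
```

```text
time_s: 22.9
position: [0.5726, -0.2485, 0.0333]
ee_rot: [-0.0, 1.0, -0.0, 0.0]
ft_force: [0.3, 0.0, -2.6]
gripper_width: 0.0132
grasp_force: 59.2
time_s: 23.52
position: [0.5706, -0.2485, 0.0333]
ee_rot: [-0.0, 1.0, -0.0, 0.0]
ft_force: [0.2, -0.9, -3.3]
gripper_width: 0.0132
grasp_force: 59.2
```

```bash
python3 -m handwheel '[[-1,0,0,0,0,0,0],[-1,0,0,0,0,0,0],[0,0,0,0,0,0,0],[0,0,0,0,0,0,0],[0,0,0,0,0,0,0]]'
python3 -m handwheel '[[-1,0,0,0,0,0,0],[-1,0,0,0,0,0,0],[0,0,0,0,0,0,0],[0,0,0,0,0,0,0],[0,0,0,0,0,0,0]]'
```

```text
time_s: 24.15
position: [0.5701, -0.2485, 0.0336]
ee_rot: [-0.0, 1.0, -0.0, 0.001]
ft_force: [4.3, 1.7, -4.0]
gripper_width: 0.0135
grasp_force: 58.8
time_s: 24.78
position: [0.5698, -0.2486, 0.034]
ee_rot: [0.0, 1.0, -0.0, 0.003]
ft_force: [8.2, 2.1, -5.2]
gripper_width: 0.0133
grasp_force: 58.7
```

Stop bar met the face at x = 0.570, as predicted (8 N). Set down, release, and retreat.

```bash
python3 -m handwheel '[[2,0,-1,0,0,0,0],[0,0,0,0,0,0,0],[0,0,0,0,0,0,0.4],[0,0,0,0,0,0,0.4],[0,0,0,0,0,0,0.4]]'
python3 -m handwheel '[[0,0,5,0,0,0,0.4],[0,0,15,0,0,0,0.4],[0,0,30,0,0,0,0.4],[0,0,40,0,0,0,0.4],[0,0,40,0,0,0,0.4]]'
python3 -m handwheel '[[-10,50,10,0,0,0,0.4],[-10,50,0,0,0,0,0.4],[-10,50,0,0,0,0,0.4],[-10,50,0,0,0,0,0.4],[-10,50,0,0,0,0,0.4]]'
python3 -m handwheel '[[-10,50,0,0,0,0,0.4],[-10,50,0,0,0,0,0.4],[0,0,0,0,0,0,0.4],[0,0,0,0,0,0,0.4],[0,0,0,0,0,0,0.4]]'
python3 - <<'E'
from h import *
im=ctrl.snapshot("top")[:,:,::-1];sd=ctrl.snapshot("side")[:,:,::-1];cv2.imwrite("pics/s3_raw.png",sd);cv2.imwrite("pics/t3_raw.png",im)
r=lambda a:cv2.resize(a,None,fx=4,fy=4,interpolation=cv2.INTER_CUBIC)
cv2.imwrite("pics/m3.png",np.hstack([r(im[150:260,305:395]),r(sd[190:300,245:350])]))
E
```

```text
time_s: 25.4
position: [0.5676, -0.2484, 0.0322]
ee_rot: [-0.0, 1.0, 0.0, -0.001]
ft_force: [0.6, 1.2, 0.3]
gripper_width: 0.0343
grasp_force: 0.0
time_s: 26.02
position: [0.5685, -0.2485, 0.1646]
ee_rot: [-0.0, 1.0, -0.0, 0.0]
ft_force: [0.1, 0.0, 0.2]
gripper_width: 0.0339
grasp_force: 0.0
time_s: 26.65
position: [0.5184, 0.003, 0.1737]
ee_rot: [0.0, 1.0, -0.0, 0.001]
ft_force: [0.1, 0.1, -0.3]
gripper_width: 0.0342
grasp_force: 0.0
time_s: 27.28
position: [0.499, 0.1004, 0.1727]
ee_rot: [0.001, 1.0, -0.0, 0.0]
ft_force: [-0.0, 0.7, 0.3]
gripper_width: 0.0339
grasp_force: 0.0
```

View pics/m3.png

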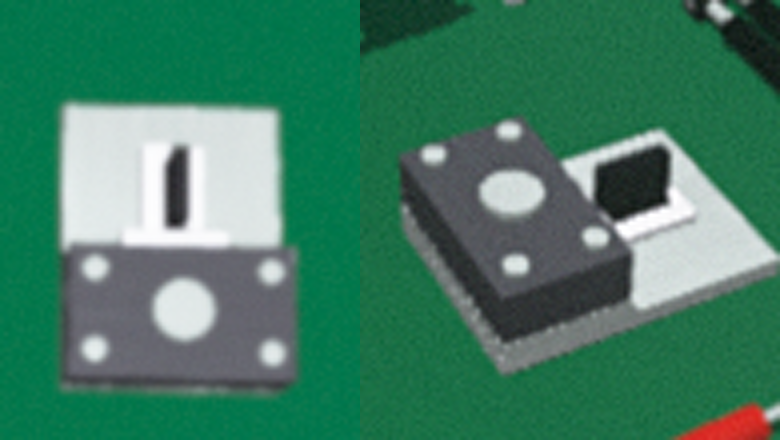

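The bar sits flush on the block face at crop (175,238) and the gauge is straight. One quick numeric check of the offset, then hand in.

Run:
```python
from h import *
T=cv2.imread("pics/t3_raw.png")
for A,c,ct in blobs(T,(330,180,365,209),lambda a:a.max(2)<75,10):
    P=np.array([onz("top",*q,.053)[:2]*1000 for q in ct],np.float32);print("tab",(onz("top",*c,.053)*1000).round(1),cv2.minAreaRect(P))
c=np.mean([onz("top",*c,.073)*1000 for A,c,ct in blobs(T,(321,208,382,244),lambda a:a.min(2)>150,20) if A<60],0);print("die ctr",c)
```

```text
tab [ 570.7 -246.5   53. ] ((571.9005737304688, -246.4915313720703), (9.474506378173828, 50.977901458740234), 89.57390594482422)
die ctr [ 484.44111692 -247.80970896   73.        ]
```

```bash
python3 -c "
from plant import ctrl
print(ctrl.hand_in())"
```

```text
the job is handed in; nothing more can be done
None
```

The damper lies flat in the blue tray and the wide gauge is home in the die gap, about 1 mm off the middle line by camera measurement; both are released, and the job was handed in at about 27 s, with no verdict returned.

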